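# Shim the router-table fence and hold the cutter guard open

## Task

We are setting the small router table up for edge jointing. Take the spacing gauge out of its wooden block, push its steel blade fully home, down to the shoulder, into the gap behind the loosened left-hand (outfeed) fence face, and let go of it. Then lift the sprung clear guard by its front tab to 60 degrees open and finish while still holding it there, so that I can lay a straightedge against the cutter and tighten the face; leave the gauge seated and the offcut, pencil, tape measure and chisel where they are.

Things in the scene. Friction and masses are not known exactly. Their poses are not given: they have to be found in the camera images.
- router_table: Compact router table, fixed: grey top 230 mm deep (x) by 280 wide (y), 160 mm above the bench. Origin on the bench under its middle; x away from the operator, y along the fence to the outfeed (left) end, z up. The fence stands 65 mm above the top (225 above the bench), full width: a wooden upright with two white faces before it, left and right of the cutter; only the left one stands off it.
- slot_mouth (a point): Middle of the mouth of the gap between the outfeed (left) face and the upright, at fence-top level; axes as the table's. The gap is 7 mm wide (x), over 60 deep, free 44 mm either way along y between two screws that cross it 31 mm down; both mouth edges are bevelled 4 mm. Face and upright are 16 mm thick each. The guard ends 43 mm from here towards -y.
- gauge: Loose spacing gauge, 110 g: flat steel blade 4 mm thick (x), 56 wide (y), 45 long, pointing down (-z) from a wooden grip 18 thick (x), 56 wide (y), 36 high. Origin: middle of the shoulder (underside of the grip). Front and back are alike. It starts hanging in its block, shoulder on the block's top. Fully home in the fence, the shoulder rests on the fence top, origin at slot_mouth.
- gauge_block: Fixed dark hardwood block, 52 (x) x 80 (y) x 56 mm high, with a 6.5 mm saw kerf along y, 48 mm deep and open at both ends, that holds the gauge. Origin: middle of its underside.
- guard_angle (a joint): Opening angle of the guard in rad: 0 = shut and level over the cutter, growing as its front edge rises; 60 degrees = 1.047; it stops at 1.40. A spring and its weight shut it from every angle when it is let go; about 1 to 3 N at the tab holds it.
- guard: The moving guard: a clear plate 74 mm wide (y), 5 thick, ending in an aluminium edge strip 94 mm from the hinge axis that reaches 8 mm below the plate's middle; the tab is in front of that. Origin: on the hinge axis, mid-width; it extends along its own -x and turns about +y as it opens.
- guard_tab (a point): Gripping point of the guard's tab, 120 mm from the hinge axis; 234 mm above the bench when shut. The tab is an aluminium bar 20 mm wide (y), 10 thick, from 94 to 135 mm from the hinge axis, with free air at both sides, so that fingers from above can pinch it across its 20 mm and let it turn between them.
- guard_hinge (a point): Middle of the guard's hinge axis, 234 mm above the bench, 9 mm above the fence top; the axis runs along the table's y.
- offcut: Loose pine offcut, 110 x 38 x 38 mm, lying on the table top in front of the infeed (right) half of the fence; a bystander. Origin: middle of its underside.
- pencil: Loose pencil, 136 mm, on the bench in front of the work; a bystander.
- tape_measure: Loose tape measure, 89 x 58 x 64 mm high, on the bench in front of the router table; a bystander.
- chisel: Loose chisel, 214 mm long, on the bench at the far left behind the gauge block; a bystander.
There are look-alikes about, which are no part of the job. There is more than one size of the gauge; the job needs the larger.

How it is judged:
By the outcome, as a careful person would: the job done as asked, in the order asked, and still so for the second after the job is handed in, while the arm keeps its last pose, push and grip.
It also fails if it takes over 50 s, if anything falls off the work surface, if the arm or the gripper's body presses on something with over 40 N, if the wrist force passes 120 N, or if a joint passes its speed limit or range.

## Robot

A 6-joint arm with a two-finger parallel gripper is mounted at the origin on a cart in front of the work surface, level with it; the furniture and walls round the work are solid. World frame = base frame: x ahead of the robot, y to its left, z up, the work surface at z = 0. Lengths are in mm, angles in rad, forces in N, time in s.
With the tool pointing down it reaches from about 250 to 775 mm from the base axis. Payload 4 kg.
Tool frame: the origin (TCP) lies at the very end of the fingers, on their centre line; the grasp point (between the pads) lies 19 mm behind it; z points along the fingers, y is the direction in which the jaws open and shut (so a half turn about z gives the same grasp; the last joint's range is limited). The gripper opens to 94 mm and grips with 3 to 60 N. Pads are 16 mm wide; open, the fingers measure 119 mm over their backs; the gripper's body (75 mm by 177 mm) begins 78 mm behind the grasp point.
Start: joints at [1.186, 0.087, 1.371, -0, 1.684, -0.103], TCP at [152.957, 528.325, 173.706] pointing down, gripper open.
Joint ranges: [-3.1, 3.1], [-0.76, 2.03], [0.27, 2.55], [-1.08, 4.22], [0.17, 2.65], [-2.57, 2.57]. Speed limits (rad/s): [2.79, 2.79, 3.14, 3.14, 3.14, 3.14].

## Interface

Orientations are given as a 3x3 rotation matrix whose columns are the frame's x, y, z axes.
In Python, from station import bot, cams, read_t, read_joints, read_joint_vel, read_tau, read_eef_pos, read_eef_rot, read_force, read_wrist_torque, read_opening gives the robot as it stands. Calls block until the motion is done:
- bot.move_pose(position, orientation): joint-space move of the TCP to a pose.
- bot.move_l(position, rotation=None, velocity=150): straight line of the TCP; rotation=None keeps the orientation; velocity is the mean speed in mm/s.
- bot.move_joints(angles): joint-space move.
- bot.move_gripper(opening, grip_force=None): finger opening in mm; grip_force is the grip in N (None keeps the last); returns when the fingers have stopped.
- bot.dwell(seconds).
- bot.solve_ik(position, orientation): joint angles nearest the present ones, or None.
- cams.grab_frame(name): name is "side" or "top"; returns a dict with "image" (420x560x3 uint8, red, green, blue), "camera_matrix" (3x3 intrinsics, pixels), "R" (3x3) and "t" (3): a world point X has camera coordinates R X + t. Camera axes: x right, y down, z forward; pixel columns grow to the right and rows downward; lengths in mm; the calibration is good to about 2 mm. A picture is of the moment at which its call begins. There is no depth.
A pose or a line that the arm cannot do raises bot.PlanningError and nothing moves.
- bot.sign_off(): hands the job in, once; it reports no verdict.
Readings, each from a call of its own:
- read_t(): time.
- read_joints(): joint angles.
- read_joint_vel(): joint speeds.
- read_tau(): joint torques, N m.
- read_eef_pos(): TCP position.
- read_eef_rot(): TCP orientation.
- read_force(): force on the tool from outside, world axes, zero at the start.
- read_wrist_torque(): the same for the moment, N m.
- read_opening(): finger opening in mm.
Only numpy, scipy, OpenCV 4.12 (cv2) and the standard library are available. Lean on these libraries where they do the work, as an engineer would, in place of code of your own. Each camera call takes 0.05 s, during which the arm holds its last target. There are 200 camera calls.

## Working session

There is one attempt and no reset: what is moved stays moved. The work goes in short steps, each a Python script; the robot and the scene stay as the last script left them, time stands still between calls to the robot, and variables do not carry over. Pictures are saved under pics/ and viewed, about 8 in all and at most 12, crops included, and the job is handed in when it is done.

```bash
mkdir -p pics; ls
cat > h.py <<'E'
from station import *
import numpy as np, cv2
def shot(name,fn):
    f=cams.grab_frame(name); cv2.imwrite('pics/'+fn,cv2.cvtColor(f['image'],cv2.COLOR_RGB2BGR)); np.savez('pics/'+fn[:-4]+'.npz',**f); return f
def load(fn): return np.load('pics/'+fn+'.npz')
def ray(f,p):
    R,t,K=f['R'],f['t'],f['camera_matrix']; c=-R.T@t; d=R.T@np.linalg.solve(K,[p[0],p[1],1]); return c,d/np.linalg.norm(d)
def onz(f,p,z):
    c,d=ray(f,p); return c+d*(z-c[2])/d[2]
def tri(f,p,g,q):
    c1,d1=ray(f,p); c2,d2=ray(g,q); s=np.linalg.lstsq(np.c_[d1,-d2],c2-c1,rcond=None)[0]; a=c1+s[0]*d1;b=c2+s[1]*d2
    return (a+b)/2,np.linalg.norm(a-b)
def proj(f,X):
    v=f['camera_matrix']@(f['R']@np.asarray(X,float)+f['t']); return v[:2]/v[2]
E
python3 - <<'E'
from h import *
for n in('top','side'):
    f=shot(n,n+'0.png'); print(n,-f['R'].T@f['t'],f['R'].round(3).tolist(),f['camera_matrix'].round(1).tolist())
print(read_t())
E
```

```text
pics
top [ 495.51204205  -10.89435658 1015.54856157] [[0.016, -1.0, 0.016], [-0.997, -0.017, -0.07], [0.071, -0.015, -0.997]] [[467.9, 0.0, 277.9], [0.0, 467.9, 213.0], [0.0, 0.0, 1.0]]
side [249.09343722 577.7034009  678.54505684] [[-0.897, -0.442, -0.005], [-0.258, 0.531, -0.807], [0.36, -0.723, -0.59]] [[393.2, 0.0, 278.8], [0.0, 393.2, 212.0], [0.0, 0.0, 1.0]]
0.1
```

View pics/top0.png

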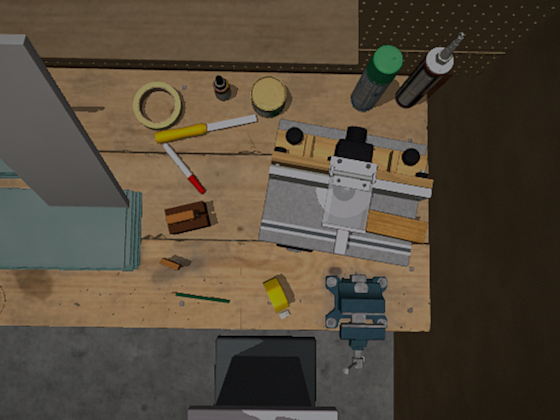

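View pics/side0.png

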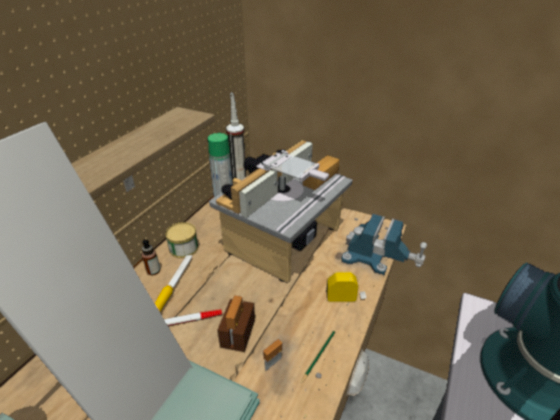

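Run:
```python
import cv2,numpy as np
a=cv2.imread('pics/top0.png');b=cv2.imread('pics/side0.png')
def c(i,x0,y0,w,h,k): return cv2.resize(i[y0:y0+h,x0:x0+w],(w*k,h*k),interpolation=cv2.INTER_CUBIC)
g=lambda i: np.clip(i*1.5,0,255).astype('uint8')
A=np.full((600,800,3),0,np.uint8)
p=c(a,155,195,66,50,6);A[:300,:396]=p
p=c(b,210,285,66,75,4);A[:300,400:664]=p
p=c(a,255,115,190,75,4)[:, :760];A[300:600,:760]=p
cv2.imwrite('pics/c1.png',g(A))
B=c(b,205,135,160,120,5);cv2.imwrite('pics/c2.png',g(B))
```

```text
(no output)
```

View pics/c1.png

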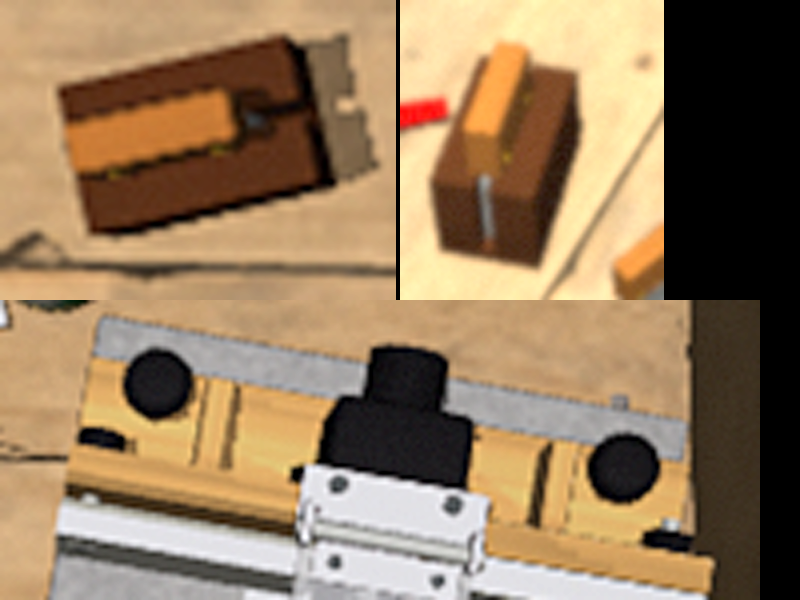

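View pics/c2.png

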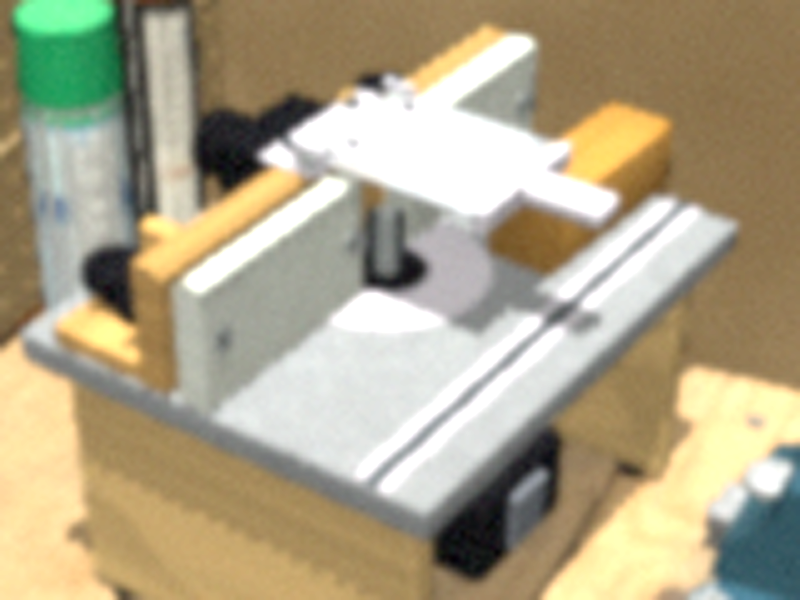

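Run:
```python
from h import *
f=load('top0');s=load('side0');im=f['image']
# grip mask
hsv=cv2.cvtColor(im,cv2.COLOR_RGB2HSV)
m=cv2.inRange(hsv,(8,130,110),(20,255,255)); w=np.zeros_like(m);w[195:242,158:215]=255
m&=w
c=max(cv2.findContours(m,0,2)[0],key=cv2.contourArea);r=cv2.minAreaRect(c);print('grip',r,cv2.contourArea(c))
P=np.array([onz(f,p,92) for p in cv2.boxPoints(r)]);print(P.round(1).tolist())
m=((im.max(2)<75)&(im[...,0]>im[...,2]+5)).astype('uint8')*255; w[:]=0;w[195:242,158:215]=255
m=cv2.morphologyEx(m&w,cv2.MORPH_CLOSE,np.ones((9,9)))
c=max(cv2.findContours(m,0,2)[0],key=cv2.contourArea);r=cv2.minAreaRect(c);print('block',r,cv2.contourArea(c))
P=np.array([onz(f,p,56) for p in cv2.boxPoints(r)]);print(P.round(1).tolist())
# fence profiles, top
for x in (280,290,300,310,320):
    print(x,[(y,*map(int,im[y,x])) for y in range(152+(x-280)//6,178+(x-280)//6)])
```

```text
grip ((179.11802673339844, 216.5016326904297), (7.4437785148620605, 27.599239349365234), 76.75948333740234) 173.0
[[551.2, 198.3, 92.0], [564.6, 145.8, 92.0], [550.3, 142.1, 92.0], [536.9, 194.4, 92.0]]
block ((185.35385131835938, 220.86924743652344), (37.94149398803711, 56.523948669433594), 86.8201675415039) 1280.0
[[578.8, 225.1, 56.0], [587.3, 109.8, 56.0], [509.6, 103.5, 56.0], [501.3, 218.2, 56.0]]
280 [(152, 113, 87, 53), (153, 151, 114, 69), (154, 141, 108, 64), (155, 141, 107, 63), (156, 147, 112, 68), (157, 151, 116, 69), (158, 151, 115, 69), (159, 128, 98, 57), (160, 117, 89, 52), (161, 111, 83, 49), (162, 71, 53, 29), (163, 38, 25, 12), (164, 41, 29, 18), (165, 48, 42, 34), (166, 95, 93, 84), (167, 127, 127, 120), (168, 143, 143, 143), (169, 153, 153, 157), (170, 151, 151, 154), (171, 152, 151, 154), (172, 151, 150, 154), (173, 155, 154, 158), (174, 148, 147, 150), (175, 99, 98, 99), (176, 40, 40, 36), (177, 52, 52, 48)]
290 [(153, 153, 122, 73), (154, 144, 112, 67), (155, 138, 105, 64), (156, 137, 104, 62), (157, 141, 108, 65), (158, 148, 114, 68), (159, 154, 117, 68), (1
[... 1321 characters left out ...]
 154), (176, 150, 150, 154), (177, 151, 151, 154), (178, 153, 153, 156), (179, 159, 159, 162), (180, 125, 124, 127), (181, 53, 51, 48), (182, 50, 49, 46)]
320 [(158, 153, 118, 71), (159, 151, 117, 71), (160, 149, 114, 68), (161, 142, 109, 64), (162, 135, 104, 62), (163, 143, 109, 64), (164, 152, 117, 69), (165, 156, 122, 73), (166, 133, 104, 61), (167, 110, 84, 50), (168, 114, 87, 52), (169, 83, 61, 35), (170, 43, 31, 17), (171, 45, 33, 17), (172, 42, 29, 13), (173, 94, 91, 84), (174, 128, 126, 120), (175, 142, 141, 141), (176, 153, 152, 157), (177, 151, 151, 154), (178, 152, 151, 154), (179, 151, 151, 154), (180, 153, 153, 156), (181, 155, 155, 158), (182, 113, 112, 114), (183, 41, 41, 35)]
```

```bash
cat >> h.py <<'E'
def Rot(yv,tilt=0):  # tool pointing down, jaw axis along yv (xy)
    y=np.array([yv[0],yv[1],0.]);y/=np.linalg.norm(y);z=np.array([0,0,-1.]);return np.c_[np.cross(y,z),y,z]
E
python3 - <<'E'
from h import *
f=load('top0');s=load('side0');im=f['image'].astype(float)
b=im[...,2]
P=[];Q=[]
for x in range(275,324):
    r0=int(175+(x-280)*.178)
    def cross(rows,th):
        for y in rows:
            a,c=b[y,x],b[y+1,x]
            if (a-th)*(c-th)<=0: return y+(a-th)/(a-c+1e-9)
    e=cross(range(r0-3,r0+5),100)
    if e is not None: P.append(onz(f,(x,e),225))
    g=cross(range(r0-11,r0-3),70)
    if g is not None: Q.append(onz(f,(x,g),223))
for N,A in(('front',P),('inner',Q)):
    A=np.array(A); k=np.polyfit(A[:,1],A[:,0],1);res=A[:,0]-np.polyval(k,A[:,1]);print(N,k,'rms',res.std(),'yaw deg',np.degrees(np.arctan(k[0])))
    if N=='front':
        yh=np.array([-(-k[0]),1]);yh/=np.linalg.norm(yh)
        xh=np.array([yh[1],-yh[0]])
        for mid in((352.5,172),(353,None)):
            pass
        L=onz(f,(331,165),234);Rr=onz(f,(375,172),234);print('guard edges',L,Rr)
        E1=onz(f,(272,156),225);E2=onz(f,(433,187.5),225);m=(E1+E2)/2;print('fence ends',E1,E2,np.linalg.norm(E1-E2),'mid',m)
        y0=(m[:2]@yh); o=np.array([np.polyval(k,0),0])
        base=o+yh*(y0-o@yh)
        slot=base+80*yh+19.5*xh; print('slot',slot,'yh',yh,'xh',xh)
        np.savez('fence.npz',slot=slot,yh=yh,xh=xh)
        print('proj slot',proj(f,[*slot,225]),proj(s,[*slot,225]))
        for p in([*(slot-80*yh),225],[*slot,225]):print(p,)
print(read_eef_rot().round(3).tolist())
gx=np.array([.969,.247])
for sg in(1,-1):
    print(bot.solve_ik([550.7,170,60],Rot(sg*gx)),bot.solve_ik([*slot,280],Rot(sg*xh)),bot.solve_ik([*slot,228],Rot(sg*xh)))
    tabc=slot-80*yh
    print(bot.solve_ik([*(tabc-xh*100),219],Rot(sg*yh)),bot.solve_ik([*(tabc-xh*40),340],Rot(sg*yh)))
E
```

```text
front [1.63026096e-01 6.20844189e+02] rms 0.15723042855354286 yaw deg 9.25925137148653
guard edges [ 633.75653711 -110.7627086   234.        ] [ 623.20721492 -185.37456678  234.        ]
fence ends [648.97508491 -10.82818106 225.        ] [ 599.79310837 -286.88948712  225.        ] 280.40811600390293 mid [ 624.38409664 -148.85883409  225.        ]
slot [629.41431914 -68.62276261] yh [0.16090193 0.9869704 ] xh [ 0.9869704  -0.16090193]
proj slot [305.66071915 167.96994568] [254.90094092 178.09987683]
[np.float64(616.5421646784331), np.float64(-147.58039454064172), 225]
[np.float64(629.4143191379698), np.float64(-68.62276261332369), 225]
inner [1.77609791e-01 6.38263146e+02] rms 0.7104139795046428 yaw deg 10.071267642855787
[[-0.961, 0.278, -0.001], [0.278, 0.961, -0.002], [0.0, -0.002, -1.0]]
[ 2.01053339e-01  1.93884750e-01  1.47826331e+00 -4.44089210e-16
  1.46944459e+00 -4.85335865e-02] [-1.98112068e-01  2.86643147e-01  9.29450476e-01 -4.44089210e-16
  1.92549903e+00 -3.65076456e-02] [-1.98112068e-01  2.73801640e-01  1.04802128e+00 -4.44089210e-16
  1.81976973e+00 -3.65076456e-02]
[-3.54799253e-01  4.77425182e-02  1.32355516e+00 -4.44089210e-16
  1.77029498e+00 -1.76399116e+00] [-3.35300163e-01  2.22027799e-01  8.88354614e-01 -4.44089210e-16
  2.03121024e+00 -1.74449207e+00]
None None None
[-3.54799253e-01  4.77425182e-02  1.32355516e+00 -4.44089210e-16
  1.77029498e+00  1.37760150e+00] [-3.35300163e-01  2.22027799e-01  8.88354614e-01 -4.44089210e-16
  2.03121024e+00  1.39710059e+00]
```

Run:
```python
from h import *
R=Rot([.969,.247])
p=read_eef_pos();Rn=read_eef_rot()
bot.move_l([110,370,260],velocity=350)
bot.move_pose([330,110,260],R)
bot.move_gripper(50)
bot.move_l([550.7,170,170],velocity=350)
shot('top','top1.png');shot('side','side1.png')
print(read_t(),read_force().round(1))
a=cv2.imread('pics/top1.png');b=cv2.imread('pics/side1.png')
cv2.imwrite('pics/v1.png',np.hstack([cv2.resize(a[150:270,120:260],(400,343)),cv2.resize(b[230:380,170:310],(400,343+85))[:343]]))
```

```text
3.8417 [-0.3  0.8  0.1]
```

View pics/v1.png

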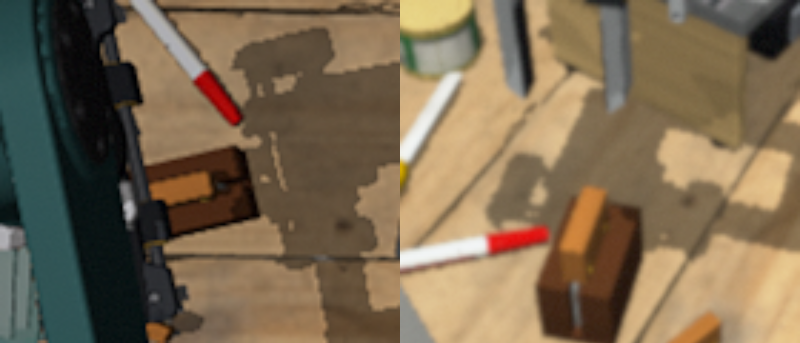

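Run:
```python
from h import *
bot.move_l([550.7,170,90],velocity=250)
bot.move_l([550.7,170,60],velocity=80); print(read_force().round(1))
bot.move_gripper(5,20); print(read_opening(),read_force().round(1))
bot.move_l([550.7,170,75],velocity=60); print(read_opening(),read_force().round(1))
bot.move_l([550.7,170,180],velocity=200); bot.dwell(.2);print(read_opening(),read_force().round(1))
F=np.load('fence.npz');slot=F['slot']
bot.move_l([550.7,150,330],velocity=300)
bot.move_pose([*slot,330],Rot(F['xh']))
bot.move_l([*slot,283],velocity=150); bot.dwell(.3)
shot('top','top2.png');shot('side','side2.png');print(read_t(),read_force().round(1),read_eef_pos())
a=cv2.imread('pics/top2.png');b=cv2.imread('pics/side2.png')
cv2.imwrite('pics/v2.png',np.hstack([cv2.resize(a[110:260,240:380],(400,429)),cv2.resize(b[110:230,205:317],(400,429))]))
```

```text
[0.  0.  0.2]
4.589613930365829 [-3.7 -1.6  5.2]
5.10361479092649 [ 0.7 -0.1  0.1]
4.935239416034633 [0.1 0.3 0.7]
9.4 [ 0.4 -0.  -0.4] [629.66289312 -68.72722541 283.62467427]
```

View pics/v2.png

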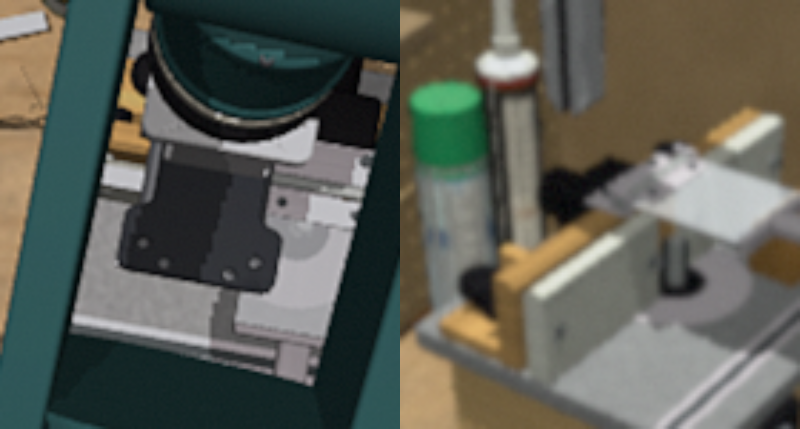

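Run:
```python
from h import *
b=cv2.imread('pics/side2.png');a=cv2.imread('pics/top2.png');c=cv2.imread('pics/side1.png')
r=lambda i:cv2.resize(i[270:370,190:290],(400,400),interpolation=cv2.INTER_CUBIC)
cv2.imwrite('pics/v3.png',np.hstack([r(c),r(b)]))
s=load('side1')
for X in ([550.7,170.1,92],[544,197,92],[557.5,143,92],[550.7,170,56]):print(proj(s,X),(proj(s,X)-[190,270])*4)
```

```text
[232.93593625 306.06878854] [171.743745   144.27515417]
[228.37251505 317.54839988] [153.49006019 190.19359951]
[237.24988196 295.15294113] [188.99952785 100.61176452]
[234.31272322 318.2655198 ] [177.25089289 193.06207919]
```

View pics/v3.png

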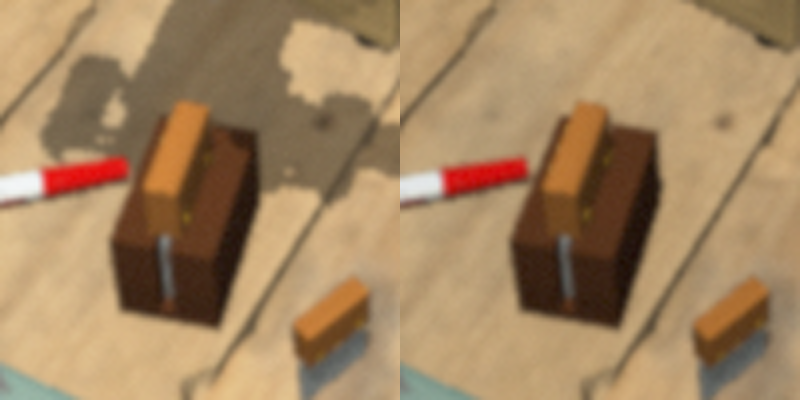

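Run:
```python
from h import *
s=load('side1')
for k in(-31,-25,0,25,31):
    X=np.array([550.7,170,170])+k*np.array([.969,.247,0]);print(k,proj(s,X))
f=load('top1');
b=cv2.imread('pics/side1.png');cv2.imwrite('pics/v4.png',cv2.resize(b[150:350,150:310],(640,800))[:600])
# triangulate grip top corner candidates from side0/top0
F=load('top0');S=load('side0')
hsv=cv2.cvtColor(S['image'],cv2.COLOR_RGB2HSV)
w=np.zeros(hsv.shape[:2],np.uint8);w[285:350,215:262]=255
for lo in(110,150,180):
    m=cv2.inRange(hsv,(8,120,lo),(20,255,255))&w
    c=max(cv2.findContours(m,0,2)[0],key=cv2.contourArea);print(lo,cv2.boundingRect(c),cv2.contourArea(c),cv2.boxPoints(cv2.minAreaRect(c)).round(1).tolist())
```

```text
-31 [246.47230271 279.55225072]
-25 [243.21813716 279.05317816]
0 [229.7607166  276.98929137]
25 [216.46496624 274.95019901]
31 [213.29771946 274.46445668]
110 (226, 295, 19, 30) 209.0 [[219.8000030517578, 318.79998779296875], [234.6999969482422, 292.3999938964844], [245.39999389648438, 298.5], [230.5, 324.8999938964844]]
150 (226, 295, 16, 23) 150.0 [[225.10000610351562, 316.29998779296875], [233.8000030517578, 293.29998779296875], [241.3000030517578, 296.1000061035156], [232.6999969482422, 319.1000061035156]]
180 (228, 305, 7, 11) 10.0 [[228.0, 315.0], [232.10000610351562, 304.70001220703125], [234.89999389648438, 305.79998779296875], [230.8000030517578, 316.1000061035156]]
```

View pics/v4.png

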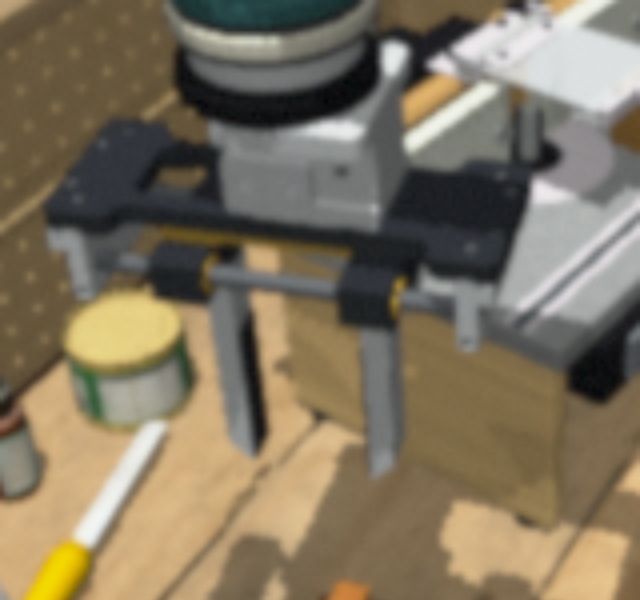

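Run:
```python
from h import *
s=load('side1')
for z in(170,190,200):print(z,proj(s,[550.7,170,z]))
for z in(283,303):print(z,proj(s,[629.6,-68.7,z]))
F=load('top0');S=load('side0')
# cross-view checks of block/gauge: pixel of block near-left top corner etc
print('slot chk',proj(S,[*(np.load('fence.npz')['slot']+60*np.load('fence.npz')['yh']),225]))
# block corners: top view crop (x/6+155,y/6+195); side crop (x-400)/4+210, y/4+285
T=lambda x,y:(x/6+155-.5,y/6+195-.5)
D=lambda x,y:((x-400)/4+210-.5,y/4+285-.5)
for n,a,b in(('blk left-front',T(92,233),D(433,180)),('blk back-right',T(285,38),D(578,70)),('grip left-far top',T(65,125),D(467,132)),('grip left-near',T(75,174),D(500,137)),('grip right-near',T(240,140),D(528,46)),):
    print(n,a,b,tri(F,a,S,b),onz(F,a,56),onz(F,a,92))
```

```text
170 [229.7607166  276.98929137]
190 [228.87076421 268.91947049]
200 [228.4142938  264.78033387]
283 [253.73911483 154.69678712]
303 [253.33665028 146.18957175]
slot chk [237.30305289 190.17740689]
blk left-front (169.83333333333334, 233.33333333333334) (217.75, 329.5) (array([537.4257764 , 204.5398146 ,  69.21736913]), np.float64(45.908853884674414)) [518.12450028 195.07040028  56.        ] [517.27613416 187.34308815  92.        ]
blk back-right (202.0, 200.83333333333334) (254.0, 302.0) (array([562.55334139, 121.68507819,  52.81734618]), np.float64(50.972305901672264)) [585.91177759 131.38040929  56.        ] [582.52019262 126.04259547  92.        ]
grip left-far top (165.33333333333334, 215.33333333333334) (226.25, 317.5) (array([551.09079282, 197.15008946,  88.68336176]), np.float64(3.7825449366143333)) [554.79033381 205.43769982  56.        ] [552.56635205 197.32143104  92.        ]
grip left-near (167.0, 223.5) (234.5, 318.75) (array([535.16176057, 193.30097748,  89.46859341]), np.float64(3.2998227852804094)) [538.11889803 201.49146199  56.        ] [536.52038924 193.52324675  92.        ]
grip right-near (194.5, 217.83333333333334) (241.5, 296.0) (array([549.05093224, 140.24673818,  90.89312118]), np.float64(0.8505582993087369)) [550.6764347  145.74552287  56.        ] [548.60679674 139.86876385  92.        ]
```

Run:
```python
from h import *
f=load('top1')
for z in(255,285):print(proj(f,[550.7,170,z]))
F=np.load('fence.npz');R=Rot([.969,.247])
bot.move_l([*F['slot'],330],velocity=300)
bot.move_gripper(40)
bot.move_pose([550.7,165,200],R)
bot.move_l([550.7,168,60],velocity=200); bot.dwell(.1)
print(read_t(),read_eef_pos(),read_force().round(1),read_opening())
shot('side','side3.png');b=cv2.imread('pics/side3.png');cv2.imwrite('pics/v5.png',cv2.resize(b[230:350,170:310],(700,600),interpolation=cv2.INTER_CUBIC))
s=load('side3')
for k in(-26,26):
  for z in(60,89):print(k,z,(proj(s,np.array([550.7,168,z])+k*np.array([.969,.247,0]))-[170,230])*5)
```

```text
[159.67531305 210.19372272]
[155.13219733 208.7236565 ]
12.45 [552.43095332 168.09590911  62.32950723] [0.5 0.2 0.4] 40.2052989144152
-26 60 [387.57864111 441.93652202]
-26 89 [383.64641106 392.59668897]
26 60 [260.17677281 420.18931403]
26 89 [253.40925233 370.93386209]
```

View pics/v5.png

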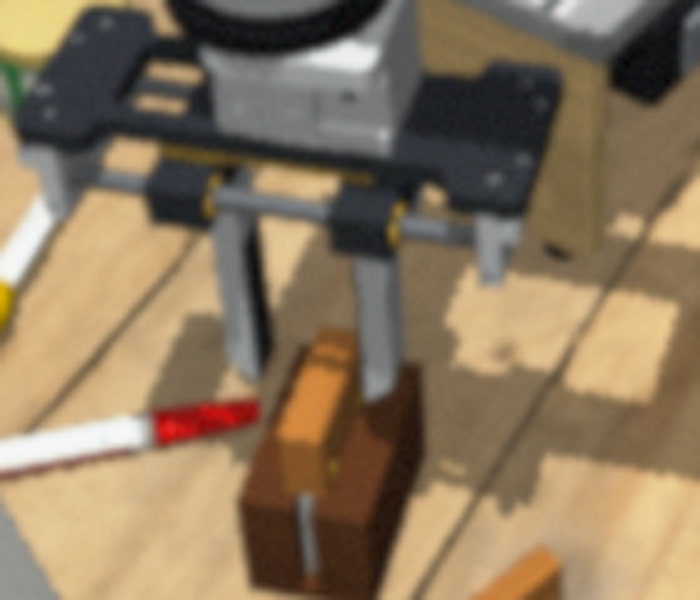

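Run:
```python
from h import *
f=load('top1');s=load('side1')
a=tri(f,(162,179.8),s,(196,217.5));b=tri(f,(173.2,227),s,(242.5,222.5));print(a,b,(a[0]+b[0])/2)
q=(a[0]+b[0])/2
for z in(165,170,175):
  for d in ((0,0,0),(15,-30,0),(0,0,29)):print(z,d,proj(s,np.array([550.7,170,z])+d))
t=cams.grab_frame('top');cv2.imwrite('pics/v6.png',cv2.resize(cv2.cvtColor(t['image'],cv2.COLOR_RGB2BGR)[170:270,120:250],(780,600),interpolation=cv2.INTER_CUBIC))
np.savez('pics/top3.npz',**t)
```

```text
(array([602.29295106, 165.15889755, 281.87493841]), np.float64(12.805045030391002)) (array([526.7980799 , 143.7459343 , 282.48431853]), np.float64(9.137098064761888)) [564.54551548 154.45241593 282.17962847]
165 (0, 0, 0) [229.97855555 278.96458948]
165 (15, -30, 0) [231.68592095 265.87784129]
165 (0, 0, 29) [228.68911449 267.27232536]
170 (0, 0, 0) [229.7607166  276.98929137]
170 (15, -30, 0) [231.48305684 263.92287875]
170 (0, 0, 29) [228.46029427 265.19745233]
175 (0, 0, 0) [229.54104151 274.99734362]
175 (15, -30, 0) [231.27854644 261.95205127]
175 (0, 0, 29) [228.22949701 263.10465213]
```

View pics/v6.png

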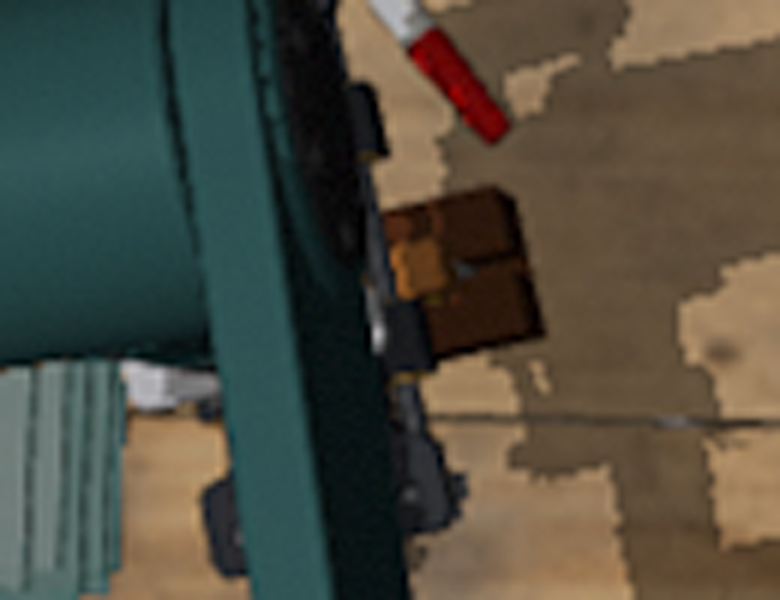

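Run:
```python
from h import *
f0=read_force()
for z in range(58,27,-2):
    bot.move_l([550.7,168,z],velocity=60)
    f=read_force()-f0; print(z,read_eef_pos().round(1)[2],f.round(1))
    if abs(f[2])>3: break
```

```text
58 58.1 [ 0.7 -0.7  0.2]
56 55.7 [ 0.4 -1.5 -0.7]
54 53.7 [-0.1 -1.1 -0.7]
52 51.8 [-0.5 -0.9  0. ]
50 49.8 [ 0.4 -0.5 -0.5]
48 47.8 [-0.7 -0.9 -0.1]
46 45.8 [-0.5 -0.2 -0.2]
44 43.8 [-0.1 -1.5 -0.7]
42 41.8 [-0.3 -0.5 -0.4]
40 39.8 [-0.9 -1.5  0.5]
38 37.8 [ 0.4 -0.7 -0.7]
36 35.8 [ 0.4 -1.4  0.1]
34 33.8 [-0.  -1.1  1. ]
32 31.8 [ 0.1 -1.5  0.4]
30 29.8 [ 0.3 -0.8 -0.7]
28 27.8 [-0.3 -0.4  0.1]
```

Run:
```python
from h import *
bot.move_l([550.7,168,30],velocity=60)
bot.move_gripper(5,30); print(read_opening(),read_force().round(1))
bot.move_l([550.7,168,45],velocity=60); print(read_opening(),read_force().round(1))
bot.move_l([550.7,168,150],velocity=200); bot.dwell(.2);print(read_opening(),read_force().round(1),read_t())
shot('side','side4.png');b=cv2.imread('pics/side4.png');cv2.imwrite('pics/v7.png',cv2.resize(b[190:350,170:310],(525,600),interpolation=cv2.INTER_CUBIC))
```

```text
17.879500499888085 [-0.4 -0.3 -0.9]
17.90486469377415 [ 0.1 -1.4 -1.6]
17.711810426392304 [ 0.   0.  -1.3] 18.55
```

View pics/v7.png

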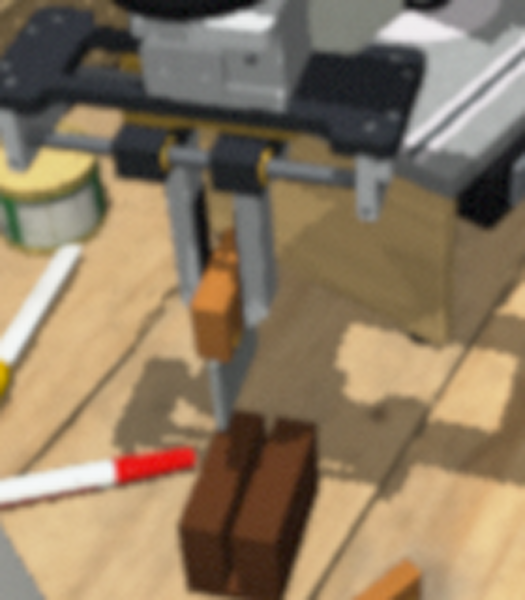

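Run:
```python
from h import *
s=load('side4');S0=load('side0');p=read_eef_pos();print(p)
def ang(f,p,q): 
    a=proj(f,p);b=proj(f,q);d=b-a;return a.round(1),b.round(1),np.degrees(np.arctan2(d[0],d[1])).round(2)
gy=np.array([-.247,.969,0]);gx=np.array([.969,.247,0])
c=p+np.array([0,0,26.])
for t in(0,3,-3):
    dz=np.array([np.sin(np.radians(t))*.956,np.sin(np.radians(t))*.29,-np.cos(np.radians(t))])
    e=c+28*gy; print(t,'blade near edge',ang(s,e,e+45*dz))
    g=c+8*gy-9*gx; print(t,'finger -x near inner',ang(s,g-80*dz+0*gx,g),'outer',ang(s,g-12*gx-80*dz,g-12*gx))
im=s['image']
for y in range(286,306,2): print(y,[tuple(map(int,im[y,x])) for x in range(222,240,1)])
print('finger rows')
for y in range(246,276,5): print(y,[int(im[y,x].mean()) for x in range(212,250)])
```

```text
[549.71621628 167.79975593 148.01184998]
0 blade near edge (array([225.8, 286.2]), array([227.9, 303.6]), np.float64(6.9))
0 finger -x near inner (array([230.7, 244.3]), array([234.2, 278.7]), np.float64(5.78)) outer (array([237.7, 245.3]), array([240.7, 279.7]), np.float64(5.0))
3 blade near edge (array([225.8, 286.2]), array([226.6, 303.4]), np.float64(2.78))
3 finger -x near inner (array([233.2, 244.6]), array([234.2, 278.7]), np.float64(1.69)) outer (array([240.2, 245.6]), array([240.7, 279.7]), np.float64(0.88))
-3 blade near edge (array([225.8, 286.2]), array([229.2, 303.7]), np.float64(10.88))
-3 finger -x near inner (array([228.3, 244.1]), array([234.2, 278.7]), np.float64(9.74)) outer (array([235.3, 245.1]), array([240.7, 279.7]), np.float64(9.0))
286 [(198, 171, 129), (186, 159, 122), (152, 129, 97), (134, 115, 93), (136, 123, 108), (131, 118, 105), (116, 95, 78), (106, 79, 57), (98, 73, 52), (86, 73, 60), (77, 76, 69), (75, 77, 74), (74, 78, 74), (78, 79, 77), (88, 84, 75), (108, 94, 79), (122, 105, 79), (126, 107, 79)]
288 [(192, 165, 127), (162, 140, 108), (135, 117, 93)
[... 2895 characters left out ...]
6, 120, 124, 133, 121, 86, 39, 17, 35, 68, 90, 87, 81, 80, 79, 80, 90, 109, 118, 120, 120, 118, 109, 94, 86, 92, 110, 115, 108, 102, 101, 102, 104]
261 [167, 164, 163, 159, 147, 130, 121, 126, 139, 139, 118, 76, 54, 73, 95, 93, 90, 87, 87, 82, 76, 80, 103, 117, 122, 121, 122, 117, 103, 88, 87, 92, 99, 101, 103, 100, 101, 102]
266 [170, 168, 162, 148, 133, 123, 122, 122, 127, 136, 136, 134, 133, 135, 137, 136, 134, 133, 130, 117, 95, 71, 79, 107, 118, 120, 120, 114, 102, 87, 86, 90, 97, 103, 102, 101, 99, 97]
271 [141, 134, 151, 159, 164, 166, 166, 155, 137, 125, 126, 130, 131, 134, 134, 133, 130, 124, 102, 74, 57, 55, 69, 110, 127, 141, 144, 137, 124, 106, 104, 104, 104, 102, 99, 98, 98, 99]
```

Run:
```python
from h import *
F=np.load('fence.npz');slot=F['slot'];R=Rot(F['xh'])
bot.move_l([550.7,150,290],velocity=300)
bot.move_pose([*slot,290],R)
bot.move_l([*slot,252],velocity=120);bot.dwell(.3)
print(read_eef_pos().round(1),read_opening()); f0=read_force()
for z in (246,242,238,234,228,220,212,206,203,201,200,199,198,197,196):
    bot.move_l([*slot,z],velocity=60); f=read_force()-f0
    print(z,read_eef_pos().round(1),f.round(1))
    if abs(f[2])>10 or np.hypot(*f[:2])>12: break
print(read_t(),read_opening())
```

```text
[629.8 -68.7 253.1] 17.853097648028534
246 [629.1 -68.6 245.1] [-0.1 -0.1 -1. ]
242 [629.2 -68.6 241.4] [ 0.6  0.3 -0.3]
238 [629.2 -68.6 237.5] [ 0.7  0.5 -0.8]
234 [629.2 -68.6 233.5] [0.1 0.7 0.1]
228 [629.1 -68.5 227.2] [ 0.2 -0.2 -1.3]
220 [629.  -68.6 219.1] [ 0.  -0.4 -0.4]
212 [629.1 -68.5 211.1] [-0.1 -1.2  0.2]
206 [629.1 -68.6 205.3] [-0.2 -0.1 -0.7]
203 [629.3 -68.6 202.8] [-0.  -0.8 -0.7]
201 [629.4 -68.6 200.9] [ 0.8 -0.4 -0.5]
200 [629.4 -68.6 199.9] [ 0.4 -0.4 -0.2]
199 [629.4 -68.6 199. ] [-0.1 -0.3 -0.2]
198 [629.5 -68.6 199. ] [-0.5 -0.2  4.7]
197 [629.5 -68.6 199. ] [-2.5  0.8  6.7]
196 [629.5 -68.6 199. ] [-2.3  1.1  9.8]
24.725 17.83464129615055
```

Run:
```python
from h import *
F=np.load('fence.npz');slot,xh,yh=F['slot'],F['xh'],F['yh']
bot.move_l([*slot,199],velocity=40)
bot.move_gripper(40); bot.move_l([*slot,204],velocity=60);bot.move_l([*slot,290],velocity=200)
print(read_t(),read_force().round(1))
f=load('top0');im=f['image'];c=slot-80*yh
print('along, d from slot line toward operator')
def s(P):
    u=proj(f,P); return int(cv2.getRectSubPix(im,(1,1),tuple(map(float,u)))[0,0].mean())
print([(d,s([*(c-d*xh),234])) for d in range(-24,20,2)])
print([(d,s([*(c-d*xh),234])) for d in range(84,146,2)])
for d in(105,112,120): print(d,[(e,s([*(c-d*xh+e*yh),234])) for e in range(-22,23,2)])
print([(e,s([*(c-60*xh+e*yh),234])) for e in range(-46,47,2)])
t=shot('top','top5.png');sd=shot('side','side5.png')
b=cv2.cvtColor(sd['image'],4)
A=cv2.cvtColor(im,4)
cv2.imwrite('pics/v8.png',np.hstack([cv2.resize(b[130:230,205:305],(400,400),interpolation=2),cv2.resize(A[155:255,300:400],(400,400),interpolation=2)]))
```

```text
26.3667 [-0.4 -0.1 -0.6]
along, d from slot line toward operator
[(-24, 155), (-22, 152), (-20, 151), (-18, 151), (-16, 151), (-14, 150), (-12, 151), (-10, 151), (-8, 155), (-6, 135), (-4, 114), (-2, 132), (0, 130), (2, 96), (4, 111), (6, 153), (8, 153), (10, 152), (12, 151), (14, 151), (16, 152), (18, 154)]
[(84, 128), (86, 128), (88, 142), (90, 155), (92, 133), (94, 138), (96, 153), (98, 152), (100, 151), (102, 151), (104, 151), (106, 151), (108, 152), (110, 151), (112, 152), (114, 151), (116, 151), (118, 151), (120, 152), (122, 152), (124, 152), (126, 151), (128, 152), (130, 153), (132, 144), (134, 101), (136, 102), (138, 112), (140, 109), (142, 115), (144, 119)]
105 [(-22, 81), (-20, 76), (-18, 82), (-16, 86), (-14, 88), (-12, 58), (-10, 54), (-8, 121), (-6, 157), (-4, 152), (-2, 151), (0, 150), (2, 151), (4, 151), (6, 152), (8, 151), (10, 118), (12, 76), (14, 89), (16, 87), (18, 74), (20, 79), (22, 84)]
112 [(-22, 152), (-20, 157), (-18, 153), (-16, 149), (-14, 145), (-12, 121), (-10, 114), (-8, 134), (-6, 152), (-4, 152), (-2, 152), (0, 152), (2, 152), (4, 151), (6, 153), (8, 1
[... 164 characters left out ...]
8), (-8, 122), (-6, 153), (-4, 152), (-2, 151), (0, 152), (2, 151), (4, 152), (6, 154), (8, 153), (10, 115), (12, 90), (14, 114), (16, 112), (18, 110), (20, 108), (22, 106)]
[(-46, 97), (-44, 99), (-42, 98), (-40, 93), (-38, 94), (-36, 101), (-34, 119), (-32, 120), (-30, 115), (-28, 114), (-26, 121), (-24, 128), (-22, 132), (-20, 137), (-18, 139), (-16, 140), (-14, 139), (-12, 139), (-10, 139), (-8, 139), (-6, 138), (-4, 140), (-2, 139), (0, 139), (2, 140), (4, 140), (6, 139), (8, 139), (10, 139), (12, 139), (14, 139), (16, 140), (18, 140), (20, 139), (22, 139), (24, 140), (26, 139), (28, 141), (30, 150), (32, 151), (34, 152), (36, 149), (38, 137), (40, 148), (42, 153), (44, 131), (46, 104)]
```

View pics/v8.png

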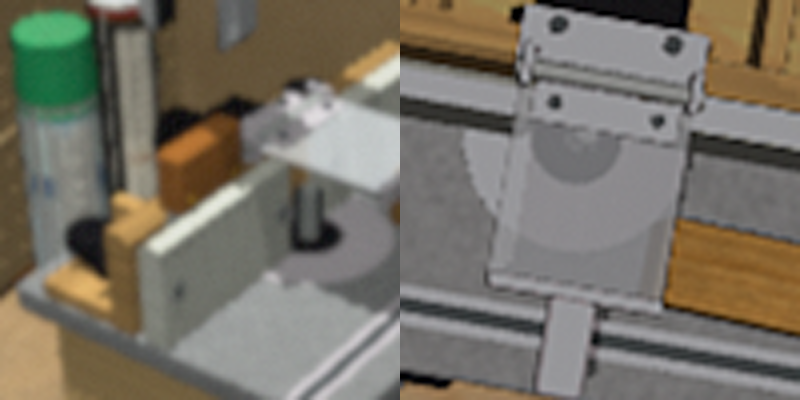

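Run:
```python
from h import *
F=np.load('fence.npz');slot,xh,yh=F['slot'],F['xh'],F['yh']
H=slot-80*yh+1.7*xh+.9*yh; R=Rot(-yh)
pt=lambda a,r=120: [*(H-r*np.cos(a)*xh),234+r*np.sin(a)-45]
np.savez('hinge.npz',H=H)
p=pt(0); print(bot.solve_ik(pt(np.radians(60)),R) is not None)
bot.move_pose([p[0],p[1],260],R)
bot.move_l(p,velocity=120);bot.dwell(.2);f0=read_force();print(f0.round(1),read_eef_pos().round(1),np.round(p,1))
bot.move_gripper(10,12);bot.dwell(.2);print(read_opening(),(read_force()-f0).round(1),read_t())
for d in (5,10,15):
    bot.move_l(pt(np.radians(d)),velocity=60);print(d,(read_force()-f0).round(1),read_opening(),read_t())
```

```text
True
[-0.2  0.1 -0.3] [ 500.5 -127.9  190.2] [ 499.9 -127.7  189. ]
19.881139525533534 [0.6 0.9 1.1] 29.3333
5 [ 0.4  2.8 -1.8] 19.80742665823351 29.6583
10 [-0.   3.1 -1.5] 19.623862466513803 29.9833
15 [-0.5  3.6 -0.7] 19.692079193841682 30.3083
```

Run:
```python
from h import *
F=np.load('fence.npz');xh,yh=F['xh'],F['yh'];H=np.load('hinge.npz')['H']
pt=lambda a,r=120: [*(H-r*np.cos(a)*xh),234+r*np.sin(a)-45]
for d in range(20,61,5):
    bot.move_l(pt(np.radians(d)),velocity=60);print(d,read_force().round(1),round(float(read_opening()),1))
bot.dwell(.3);print(read_eef_pos().round(1),np.round(pt(np.radians(60)),1),read_t())
s=shot('side','side6.png');t=shot('top','top6.png')
for a in (54,57,60,63,66):
    a=np.radians(a)
    def q(r,e,n=0):  # n = offset along plate normal (up when shut)
        return [*(H-(r*np.cos(a)-n*np.sin(a))*xh+e*yh),234+r*np.sin(a)+n*np.cos(a)]
    print(round(np.degrees(a)),'side: strip L front corner',proj(s,q(94,37,-8)).round(1),'strip L back',proj(s,q(94,37,2.5)).round(1),'tabend',proj(s,q(135,10,-5)).round(1),'| top: strip L',proj(t,q(94,37,2.5)).round(1))
im=s['image']; cv2.imwrite('pics/v9.png',cv2.cvtColor(im,4))
# changes versus shut, bystanders
a=load('side5')['image'].astype(int);d=np.abs(im.astype(int)-a).max(2)
for n,(x0,y0,x1,y1) in dict(tape=(322,265,370,305),pencil=(300,325,345,380),chisel=(150,250,225,330),gauge=(242,155,270,185)).items(): print(n,(d[y0:y1,x0:x1]>40).mean().round(3))
```

```text
20 [-0.1  4.8 -2.1] 20.1
25 [ 0.5  4.5 -1.4] 19.9
30 [-0.1  5.5 -1.1] 20.0
35 [ 0.7  6.  -1.7] 19.6
40 [ 0.4  5.3 -1.9] 19.8
45 [ 1.8  5.1 -1.7] 20.0
50 [ 1.3  5.7 -3.7] 20.2
55 [ 0.3  5.9 -2.8] 20.0
60 [ 0.6  5.  -2.5] 19.9
[ 559.7 -137.   293.1] [ 559.1 -137.3  292.9] 33.5333
54 side: strip L front corner [288.3 145.2] strip L back [285.  141.5] tabend [304.6 127.7] | top: strip L [331.4 196.6]
57 side: strip L front corner [286.8 143.4] strip L back [283.4 139.8] tabend [302.3 125.1] | top: strip L [332.1 193.7]
60 side: strip L front corner [285.3 141.6] strip L back [281.7 138.2] tabend [300.  122.7] | top: strip L [332.8 190.7]
63 side: strip L front corner [283.7 139.9] strip L back [280.  136.7] tabend [297.5 120.3] | top: strip L [333.5 187.7]
66 side: strip L front corner [282.  138.3] strip L back [278.3 135.3] tabend [295.1 118.1] | top: strip L [334.2 184.6]
tape 0.172
pencil 0.0
chisel 0.0
gauge 0.106
```

Run:
```python
from h import *
s=load('side6');s5=load('side5');s0=load('side0');t=load('top6')
def cen(i,lo,hi,b):
    m=cv2.inRange(cv2.cvtColor(i,cv2.COLOR_RGB2HSV),lo,hi)[b[1]:b[3],b[0]:b[2]];ys,xs=np.nonzero(m);return len(xs),(xs.mean()+b[0]).round(1),(ys.mean()+b[1]).round(1)
for n,i in(('0',s0),('5',s5),('6',s)):
    print(n,'tape',cen(i['image'],(22,150,60),(32,255,255),(318,262,375,308)),'gauge',cen(i['image'],(5,140,60),(16,255,255),(242,150,272,185)))
g=s['image'].mean(2).astype(int)
for y in range(118,160,2): print(y,' '.join('%3d'%v for v in g[y,264:312]))
T=t['image'].mean(2).astype(int)
print('top');
for x in (336,340,344): print(x,[int(v) for v in T[178:204,x]])
```

```text
0 tape (863, np.float64(342.0), np.float64(287.1)) gauge (0, np.float64(nan), np.float64(nan))
5 tape (885, np.float64(342.0), np.float64(286.7)) gauge (336, np.float64(253.9), np.float64(169.7))
6 tape (876, np.float64(341.9), np.float64(286.9)) gauge (330, np.float64(253.9), np.float64(169.4))
118  82  81  80  83  83  83  84  81  83  82  83  85  84  84  84  84  83  83  84  82  83  85  82  81  91 105 103 100  96  96  97  99 100  95  86  70  55  60  80  92  97  95  90  87  85  81  84  84
120  81  84  83  83  84  83  81  84  83  83  81  84  83  84  83  83  84  84  85  83  81  83  82  82  90 105 105  97  96  98  96 100  98  96  89  88 105 119 127 127 123 116  98  85  82  82  82  83
122  84  82  81  82  82  82  83  82  82  79  81  83  82  84  83  83  83  83  82  84  85  82  81  83  88 103 101 100  95  97  97  96  95  90  90  99 115 125 118 105  92  85  81  78  80  81  80  83
124  80  82  81  81  83  83  83  81  82  83  82  83  84  81  81  82  83  82  84  85  84  82  85  83  89 103 102  98  98  96  98  97  95  92  90  93  94  91  81  69  64  75  87  82  80  82  80  83
126  82  83  80  82
[... 3027 characters left out ...]
9 129 130 128 118 108 100  93  90  92  90  91  91  92  91  92  93  91  87  83  74  70  69
158  33  46  74 113 147 172 177 163 137 108  87  80  85  90  93  92  95  95 104 114 116 117 118 119 117 124 119 109 102  97  92  93  90  91  90  90  90  92  91  93  93  92  94  90  88  87  88  82
top
336 [46, 45, 47, 46, 47, 46, 46, 47, 45, 46, 47, 47, 47, 47, 46, 47, 47, 46, 46, 47, 46, 48, 48, 48, 47, 47]
340 [46, 46, 47, 46, 46, 46, 46, 47, 45, 46, 46, 46, 46, 47, 46, 48, 46, 49, 48, 50, 48, 42, 33, 24, 20, 17]
344 [46, 45, 44, 44, 45, 44, 45, 44, 44, 50, 52, 44, 35, 24, 19, 19, 16, 20, 18, 19, 19, 18, 17, 17, 19, 16]<stdin>:4: RuntimeWarning: Mean of empty slice.
  ret = ret.dtype.type(ret / rcount)
```

```bash
python3 -c "
from h import *
print(read_t(),read_opening(),read_force().round(1),read_eef_pos().round(1));bot.sign_off()"
```

```text
33.6333 20.037745357157196 [ 0.   4.7 -2.8] [ 559.7 -137.   293.2]
the job is handed in; nothing more can be done
```

The gauge is seated in the outfeed gap and released. I handed the job in at 33.6 s with the guard held open at about 60 degrees.

- **First grasp missed:** the fingertips sat about 29 mm above the reported TCP at every pose. The jaws closed on the top edge of the grip and slipped off, leaving the gauge in its block. I corrected for the offset, and the second grasp held at an opening of 17.9 mm.
- **Gauge:** the blade went in with almost no side force. It met the shoulder stop at exactly the expected height, and I pushed it home with about 10 N before letting go. A side view showed it seated, and its colour patch stayed put to within 0.3 px while the guard was lifted.
- **Guard:** I pinched the tab with a 12 N grip and raised it along its arc. The tool position works out at 60 degrees. The strip corner in the side image suggests 58.5 to 59 degrees, which is within the camera calibration. At hand-in the opening was 20.0 mm, with about 2.8 N vertical and 4.7 N sideways on the tool.
- **Bystanders:** compared with the side view taken just before the guard lift, the pencil and chisel areas had not changed, and the tape measure's position was the same as at the start. I did not check the offcut by image afterwards, but no force reading suggested contact. The picture limit stopped me viewing the final scene, so my last checks there were numerical only.

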